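# Hold the angle gauge on the broken stud boss

### The arm

A 7-joint arm with a two-finger parallel gripper is mounted at the origin on the work surface. World frame = base frame: x ahead of the robot, y to its left, z up, the work surface at z = 0. Lengths are in m, angles in rad, forces in N, time in s.
With the tool pointing down it reaches from about 0.4 to 0.9 m from the base axis. Payload 5.6 kg.
Tool frame: the origin (TCP) lies midway between the tips of the shut fingers; the grasp point (between the pads) lies 19 mm behind it; y points along the fingers, z is the direction in which the jaws open and shut, and the axes are right-handed (so a half turn about y gives the same grasp; the last joint's range is limited). The gripper opens to 92 mm and grips with 3 to 60 N. Pads are 20 mm wide; open, the fingers measure 128 mm over their backs; the gripper's body (75 mm by 189 mm) begins 69 mm behind the grasp point.
Start: joints at [-1.188, 0.468, -0.012, 1.603, 0.006, 1.071, -0.056], TCP at [0.269, 0.592, 0.215] pointing down, gripper open.
Joint ranges: [-2.53, 2.53], [-0.31, 2.02], [-1.57, 1.55], [0.28, 2.44], [-1.29, 4.43], [0.15, 1.84], [-2.92, 2.92]. Speed limits (rad/s): [2.57, 2.57, 3.14, 3.14, 3.14, 3.14, 3.14].

### API

Orientations are given as a 3x3 rotation matrix whose columns are the frame's x, y, z axes.
In Python, from station import env, effector, solver, viewer, workorder, search_frame, tip_of gives the robot as it stands. Calls block until the motion is done:
- env.reach(position, orientation): joint-space move of the TCP to a pose.
- env.movel(position, frame=None, rate=0.15): straight line of the TCP; frame=None keeps the orientation; rate is the mean speed in m/s.
- env.goto_joints(angles): joint-space move.
- effector.release() and effector.grasp(squeeze=None): open the fingers fully, or close them until they stop; squeeze is the grip in N (None keeps the last).
- env.pause(seconds).
- solver.inverse_kinematics(position, orientation): joint angles nearest the present ones, or None.
- env.sense(): the state.
- viewer.read_camera(name): name is "scene" or "top"; returns (picture, depth): 400x640x3 uint8, red, green, blue; 400x640 float32, m along the optical axis (not along the pixel's ray), 0 where there is no reading.
- viewer.camera_info(name): a dict with "intrinsics" (3x3 intrinsics, pixels), "eye" and "rotation" of the camera in the world. Camera axes: x right, y up, looking along -z (the intrinsics and any distortion apply to the point x, -y, -z); pixel columns grow to the right and rows downward; lengths in m; the calibration is good to about 2 mm. A picture is of the moment at which its call begins. camera_info takes no time and is no camera call.
A pose or a line that the arm cannot do raises env.PlanningError and nothing moves.
- workorder.finish_job(): hands the job in, once; it reports no verdict.
Trained networks look in the newest picture that a camera, given by its name, has taken for a name from the list of things; names that differ only in an ending like _2 or _b are one class to them, and where a whole thing is asked for, a point or a joint stands for the part that bears it (a point fixed in the world has none). Each returns a list of dicts, best first, with "score" (0 to 1); they miss things now and then, are a little off and sometimes report something else, mostly with a low value. They report only what shows in the picture. A call takes as long as a camera call. They do not tell look-alikes from the thing itself.
- search_frame(camera, name): "at" ([x, y, z] in m, in world coordinates, good to about 4 mm: the middle of the surface that is visible of it).
- tip_of(camera, name): "at" ([x, y, z] in m, in world coordinates, good to about 4 mm: a listed point, or the origin of a listed thing).
The state is a dict: "t": time; "joint_positions": joint angles; "joint_velocities": joint speeds; "tau": joint torques, N m; "ee_pos": TCP position; "tcp_rot": TCP orientation; "wrist_force": force on the tool from outside, world axes, zero at the start; "moment": the same for the moment, N m; "gripper_width": finger opening in m.
Only numpy, scipy, OpenCV 4.12 (cv2) and the standard library are available. Lean on these libraries where they do the work, as an engineer would, in place of code of your own. Each camera call takes 0.05 s, during which the arm holds its last target. There are 200 camera calls.

### The job

The stud boss on this transmission cover has snapped off unevenly and I want to scribe the line it must be filed to. Turn the slide table's clamp knob clockwise until it is tight, leaving the cover where it stands; then pick up the angle gauge, set the middle of its sole square across the two humps of the broken boss, and rock it until the swinging pointer settles on the mark tab. Finish holding the gauge like that, its sole bearing on the boss and on nothing else, so I can scribe along it.

Things in the scene. Friction and masses are not known exactly. Their poses are not given: they have to be found in the camera images.
- clamp_knob (a joint): Slide-table clamp knob: black wing knob, upright axis, at the saddle's -y end. Angle in rad, growing clockwise seen from above; starts loose (0 to 0.25), bites from about 0.6, tight from 1.25, stop at 1.5. Turning takes 0.12 Nm, near tight about 0.2 Nm; it stays where left. Tight, it holds the saddle against about 20 N; loose, 2 to 3 N moves it.
- clamp_knob_grip (a point): On the knob's axis, 75 mm above the mat, 10 mm below the wing's top. The upright wing is 52 mm long along this point's x, 13 mm thick along its y (grip it across y), 26 mm tall; the axes turn with the knob. Below it a 24 mm neck on a 34 mm washer whose top is 47 mm above the mat. The cover's edge starts 64 mm away towards the boss.
- saddle (a joint): Position in m of the sliding saddle that carries the cover, the boss and the knob, along the slide table's +y (travel -0.05 to 0.05).
- slide_base: Grey slide-table base screwed to the bench, 150 x 340 mm (x, y), with two steel ways; origin at the centre of its underside, on the mat (z = 0.003). The saddle runs along its y axis. The saddle, a steel plate 150 x 272 mm, has its top 41 mm above the mat.
- cover: Silver cast transmission cover, about 132 x 176 mm, 32 mm high, strapped to the saddle; its long side along y. Origin at the centre of its underside, 41 mm above the mat; its crown lies 73 mm above the mat.
- stud_boss: Broken stud boss on the cover: aluminium stump 32 x 32 mm. Origin at the centre of its foot, 73 mm above the mat; axes parallel to the slide base's. Two round-backed humps run along x, 30 mm long, radius 6 mm: the high one at y = +9 mm (top 30 mm above the foot), the low one at y = -9 mm (top 26.5 mm). What lies between is lower. A gauge let go on it falls over.
- boss_top (a point): Point above the middle of the boss (x = y = 0), 30 mm above its foot, level with the top of the high hump, 103 mm above the mat.
- gauge: Pendulum angle gauge, 144 mm tall, 0.35 to 0.55 kg, upright on the mat. Origin at the centre of its flat sole; z up, x out of the white dial, y along the sole. Sole bar 26 x 92 x 16 mm (x, y, z); grey dial housing 20 mm thick, 92 mm across; on top a grip 16 mm thick (x), 30 mm wide (y), 108 to 144 mm above the sole: pinch it across x. Square across the humps when its x lies along the boss's x.
- pointer (a joint): Angle in rad of the black swinging pointer, which hangs plumb from the dial's centre (62 mm above the sole), damped, at rest within about 1 s. 0 with the gauge upright; it reads +a when the gauge is rolled by +a about its own x axis (right-hand rule, +y end raised): the tip then stands on the dial's -y side.
- pointer_tip (a point): Tip of the pointer, 36 mm from the dial's centre; its z axis points from the tip to the dial's centre.
- mark_tab (a joint): Angle in rad, same scale and sign as the pointer, of the stiff brass mark tab on the lower rim of the dial (-0.4 to 0.4; it stays as set). The pointer is on the mark when both angles are equal, so the gauge must be rolled about its own x axis by this angle.
- mark_tip (a point): Inner end of the mark tab (a brass tab 5 mm wide with an 8 mm round head, on the dial's rim), 37 mm from the dial's centre; its z axis points to the dial's centre.
- tin0: Bystander: copper tin of crush washers, 63 mm across, 24 mm high, origin at the centre of its underside.
- tin1: Bystander: the other copper tin, the same.
- thrust_washer: Bystander: white nylon thrust washer, 42 mm across, 5 mm thick, lying on the mat.
- parts_bin: Bystander: blue parts bin 150 x 170 mm, about 120 mm high, with a sprung steel flap over its mouth; fixed to the bench.
Not all that is in view belongs to the job. There is more than one size of the gauge; the job needs the smaller.

How it is judged:
On the way, in this order (a step that is already met when the one before it is completed fails the run):
1. the clamp knob is turned clockwise until tight, before the gauge leaves the mat (value of joint clamp_knob above 1.25 rad and distance of gauge from where it was at the start of the episode below 0.02 m), for 0.2 s.
2. the gauge is lifted off the mat in the fingers (height (world z) of gauge above 0.03 m and contact force between the fingers and gauge above 1 N), for 0.2 s.
At the end, for the whole second after the job is handed in: Knob above 1.2 rad; boss within 15 mm of its start. Gauge held in the fingers, sole bearing on the boss (over 0.3 N), not on the cover; sole middle within 18 mm along and 25 mm across the humps, square within 0.2 rad, pointer at rest within 0.045 rad of the mark tab (value of joint clamp_knob above 1.2 rad and distance of stud_boss from where it was at the start of the episode below 0.015 m and contact force between the fingers and gauge above 1 N and contact force between gauge and stud_boss above 0.3 N and contact force between gauge and cover below 0.1 N and angle between the z axis of pointer_tip and the z axis of mark_tip, either way round below 0.045 rad and velocity of joint pointer between -0.3 and 0.3 rad/s and linear speed of gauge below 0.02 m/s and angle between the x axis of gauge and the x axis of stud_boss, either way round below 0.2 rad and x of gauge in the frame of stud_boss between -0.018 and 0.018 m and y of gauge in the frame of stud_boss between -0.025 and 0.025 m and z of gauge in the frame of stud_boss between 0.015 and 0.045 m); the arm keeps its last pose, push and grip.
It fails at once if a tin or the thrust washer is pushed more than 20 mm (distance of any of tin0, tin1, thrust_washer from where it was at the start of the episode above 0.02 m).
It also fails if it takes over 51 s, if anything falls off the work surface, if the arm or the gripper's body presses on something with over 40 N, if the wrist force passes 120 N, or if a joint passes its speed limit or range.

## Working session

There is one attempt and no reset: what is moved stays moved. The work goes in short steps, each a Python script; the robot and the scene stay as the last script left them, time stands still between calls to the robot, and variables do not carry over. Pictures are saved under pics/ and viewed, about 8 in all and at most 12, crops included, and the job is handed in when it is done.

```bash
ls; mkdir -p pics; python3 - <<'E'
from station import env, effector, solver, viewer, workorder, search_frame, tip_of
import cv2,numpy as np
for c in ("scene","top"):
    p,d=viewer.read_camera(c); cv2.imwrite(f"pics/{c}0.png",p[:,:,::-1]); np.savez(f"pics/{c}0.npz",p=p,d=d)
    i=viewer.camera_info(c); print(c,i)
    for n in ("clamp_knob_grip","slide_base","boss_top","gauge","mark_tip","pointer_tip","tin0","thrust_washer","parts_bin"):
        print(n,[(np.round(r["at"],3).tolist(),round(r["score"],2)) for r in tip_of(c,n)][:4])
s=env.sense();print(s)
E
```

```text
pics
scene {'intrinsics': array([[362.59106686,   0.        , 320.47610096],
       [  0.        , 362.59106686, 198.55676714],
       [  0.        ,   0.        ,   1.        ]]), 'eye': array([1.23223357, 0.50381603, 0.61264496]), 'rotation': array([[-0.65465601, -0.40533529,  0.63806646],
       [ 0.75592428, -0.34880459,  0.55399805],
       [-0.00199445,  0.84500808,  0.53474981]])}
clamp_knob_grip [([0.57, -0.202, 0.076], 0.71)]
slide_base [([0.58, -0.047, 0.004], 0.72)]
boss_top [([0.582, -0.043, 0.103], 0.79)]
gauge [([0.444, 0.31, 0.003], 0.92), ([0.566, 0.327, 0.001], 0.68)]
mark_tip [([0.568, 0.327, 0.001], 0.67), ([0.751, 0.094, 0.003], 0.49), ([0.583, -0.048, 0.078], 0.42)]
pointer_tip [([0.45, 0.326, 0.039], 0.48)]
tin0 [([0.749, 0.092, 0.002], 0.64), ([0.698, 0.252, 0.003], 0.18)]
thrust_washer [([0.696, 0.254, 0.001], 0.55)]
parts_bin [([0.688, -0.465, 0.002], 0.89)]
top {'intrinsics': array([[408.31343888,   0.        , 316.33528235],
       [  0.        , 408.31343888, 194.89888549],
       [  0.        ,   0.        ,   1.        ]]), 'eye': array([ 0.50844184, -0.
[... 773 characters left out ...]
07141064, -0.05628048]), 'joint_velocities': array([ 0.00135401,  0.00118996,  0.00097756, -0.0003272 ,  0.00099869,
        0.00233885, -0.00012434]), 'tau': array([-3.00919082e-04, -5.20416927e+01, -1.25181637e-02, -2.44062853e+01,
       -5.65770816e-02,  1.13236081e-02,  2.19467597e-05]), 'ee_pos': array([0.26850177, 0.5919483 , 0.21460302]), 'tcp_rot': array([[ 9.10700215e-01,  3.87694924e-05,  4.13067933e-01],
       [-4.13067934e-01,  1.46472435e-05,  9.10700215e-01],
       [ 2.92570785e-05, -9.99999999e-01,  2.93536819e-05]]), 'wrist_force': array([-0.58736675,  0.23756771,  0.81143243]), 'moment': array([-0.00409964, -0.01178203, -0.00533241]), 'gripper_width': 0.09181415948212811}
```

View pics/scene0.png

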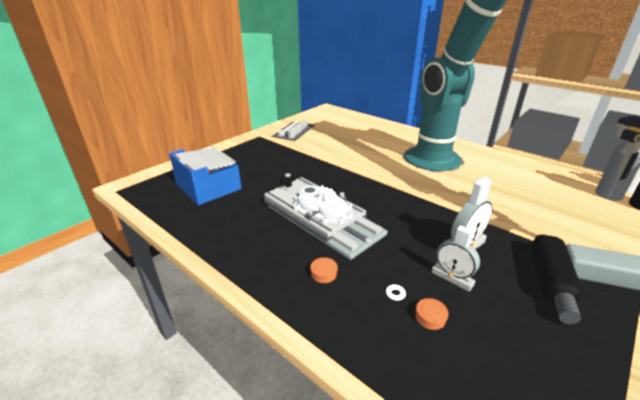

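View pics/top0.png

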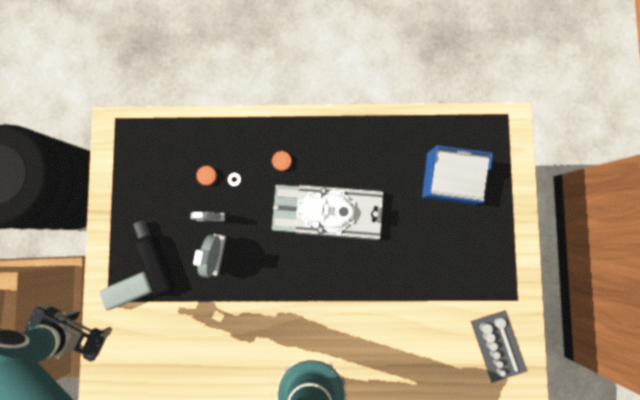

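The scene shows two gauges: the front, smaller one at pixel (458,260) and a taller one behind it at (478,225). The knob is at the far end of the slide, top view (376,213). Next I measure heights and orientations from depth and take enlarged crops.

```bash
cat > h.py <<'E'
from station import env, effector, solver, viewer, workorder, search_frame, tip_of
import cv2,numpy as np
def cloud(c,d):
    i=viewer.camera_info(c);K=i["intrinsics"]
    v,u=np.mgrid[:d.shape[0],:d.shape[1]]
    P=np.stack([(u-K[0,2])/K[0,0]*d,-(v-K[1,2])/K[1,1]*d,-d],-1)
    W=P@i["rotation"].T+i["eye"]; W[d<=0]=np.nan
    return W
def proj(c,P):
    i=viewer.camera_info(c);K=i["intrinsics"]
    q=(np.asarray(P)-i["eye"])@i["rotation"]
    return np.stack([K[0,0]*q[...,0]/-q[...,2]+K[0,2],K[1,1]*q[...,1]/q[...,2]+K[1,2]],-1)
def down(th):  # jaw axis z at world angle th, tool down
    z=np.array([np.cos(th),np.sin(th),0]);y=np.array([0,0,-1.]);return np.stack([np.cross(y,z),y,z],1)
def near(p,th,soft=0.01):  # choose of the two half turns, best joint margin
    best=None
    for k in (0,np.pi):
        R=down(th+k);q=solver.inverse_kinematics(p,R)
        if q is not None and (best is None or abs(q[6])<abs(best[1][6])): best=(R,q)
    return best
E
python3 - <<'E'
from h import *
for c in("top","scene"):
    z=np.load(f"pics/{c}0.npz");W=cloud(c,z["d"])
    def box(x0,x1,y0,y1,z0,z1):
        return (W[...,0]>x0)&(W[...,0]<x1)&(W[...,1]>y0)&(W[...,1]<y1)&(W[...,2]>z0)&(W[...,2]<z1)
    for n,b in dict(small=(.5,.63,.26,.39,.015,.3),smalltop=(.5,.63,.26,.39,.115,.3),big=(.37,.5,.23,.40,.015,.3),bigtop=(.37,.5,.23,.40,.16,.3),knob=(.52,.62,-.25,-.16,.062,.1),base=(.45,.7,-.3,.2,.01,.06),cover=(.45,.7,-.15,.2,.06,.075),boss=(.55,.62,-.09,.0,.08,.12)).items():
        m=box(*b);q=W[m]
        if len(q)<5: print(c,n,len(q));continue
        r=cv2.minAreaRect((q[:,:2]*1000).astype(np.float32))
        print(c,n,len(q),"max",q.max(0).round(3),"mean",q.mean(0).round(3),"rect",np.round(r[0],1),np.round(r[1],1),round(r[2],1))
p=np.load("pics/scene0.npz")["p"][:,:,::-1]
a=cv2.resize(p[170:295,425:505],(400,600),interpolation=cv2.INTER_CUBIC)
b=cv2.resize(p[165:255,255:345],(400,400),interpolation=cv2.INTER_CUBIC)
t=np.load("pics/top0.npz")["p"][:,:,::-1]
b2=cv2.resize(t[185:240,335:395],(400,200),interpolation=cv2.INTER_CUBIC)
cv2.imwrite("pics/crop.png",np.hstack([a,np.vstack([b,b2])]))
E
```

```text
top small 323 max [0.579 0.371 0.153] mean [0.555 0.312 0.089] rect [539.4 325.3] [91.4 78.4] 89.9
top smalltop 85 max [0.576 0.346 0.153] mean [0.559 0.324 0.139] rect [536.7 318.5] [86.5 29.9] 18.5
top big 868 max [0.5   0.332 0.21 ] mean [0.443 0.3   0.117] rect [442.1 306.7] [ 33.7 123. ] 79.8
top bigtop 178 max [0.467 0.32  0.21 ] mean [0.446 0.305 0.196] rect [445.2 307.8] [23.4 41.9] 79.5
top knob 84 max [ 0.596 -0.195  0.094] mean [ 0.571 -0.203  0.086] rect [ 571.6 -204.3] [49.6 19. ] 0.6
top base 3700 max [0.698 0.193 0.06 ] mean [ 0.582 -0.056  0.038] rect [573.1 -50.1] [490.4 235.7] 88.3
top cover 549 max [0.653 0.039 0.075] mean [ 0.582 -0.048  0.07 ] rect [584.4 -50.7] [178.5 137.5] 86.0
top boss 168 max [ 0.62  -0.012  0.112] mean [ 0.584 -0.048  0.095] rect [585.6 -50.2] [68.2 77.4] 2.6
scene small 1852 max [0.584 0.378 0.149] mean [0.571 0.332 0.076] rect [541.5 331.7] [84.5 91.5] 1.1
scene smalltop 270 max [0.578 0.347 0.149] mean [0.566 0.331 0.133] rect [538.3 319.6] [91.4 31.5] 22.2
scene big 1344 max [0.5   0.34  0.206] mean [0.452 0.318 0.127] rect [444.1 316.5] [ 31.3 122.2] 72.9
scene bigtop 346 max [0.468 0.325 0.206] mean [0.455 0.313 0.187] rect [446.6 311.8] [22.6 42.5] 76.2
scene knob 138 max [ 0.597 -0.191  0.09 ] mean [ 0.573 -0.199  0.078] rect [ 571.3 -201.4] [17.4 51.1] 74.4
scene base 3631 max [0.673 0.127 0.06 ] mean [ 0.612 -0.018  0.034] rect [584.6 -53.2] [353.1 160. ] 85.5
scene cover 487 max [0.655 0.027 0.075] mean [ 0.608 -0.03   0.069] rect [583.5 -52.1] [135. 140.] 33.9
scene boss 184 max [ 0.619 -0.026  0.106] mean [ 0.592 -0.039  0.094] rect [586.5 -40.4] [33.6 65.4] 73.6
```

View pics/crop.png

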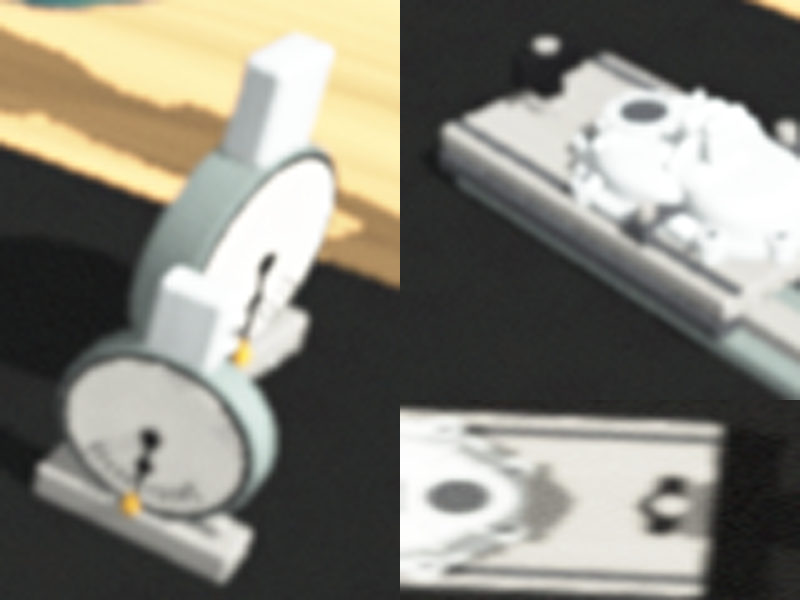

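The crop shows the small gauge's dial facing the camera. Its brass tab is at about scene pixel (451.4,274.8), on the dial's -y side, which means a positive angle. The black wing knob runs roughly along world x. Next I fit yaw and the mark angle numerically.

```bash
cat >> h.py <<'E'
def mark(c,p,C,Rg,r=14):
    """mark tab angle from picture: brass centroid ray onto dial plane; C gauge origin, Rg gauge rotation"""
    i=viewer.camera_info(c);K=i["intrinsics"]
    tip=C+Rg@np.array([.011,0,.025]);u0,v0=proj(c,tip)
    hsv=cv2.cvtColor(p,cv2.COLOR_RGB2HSV)
    m=((hsv[...,0]>12)&(hsv[...,0]<30)&(hsv[...,1]>110)).astype(float)*hsv[...,1]
    v,u=np.mgrid[:400,:640];m*=(np.hypot(u-u0,v-v0)<r)
    if m.sum()==0:return None
    uc,vc=(m*u).sum()/m.sum(),(m*v).sum()/m.sum()
    def onp(uc,vc):
        ray=i["rotation"]@np.array([(uc-K[0,2])/K[0,0],-(vc-K[1,2])/K[1,1],-1])
        o=C+Rg@np.array([.012,0,.062]);n=Rg[:,0]
        return Rg.T@(i["eye"]+ray*((o-i["eye"])@n)/(ray@n)-o)
    q=onp(uc,vc)
    return (uc,vc),(u0,v0),q.round(4),np.arctan2(-q[1],-q[2]),(m>0).sum()
E
python3 - <<'E'
from h import *
z=np.load("pics/scene0.npz");W=cloud("scene",z["d"])
ok=(W[...,0]>.53)&(W[...,0]<.62)&(W[...,1]>.27)&(W[...,1]<.39)
q=W[ok&(W[...,2]>.025)&(W[...,2]<.105)]
best=0;rng=np.random.default_rng(0)
for _ in range(500):
    a=q[rng.choice(len(q),3,False)];n=np.cross(a[1]-a[0],a[2]-a[0]);n/=np.linalg.norm(n)+1e-12
    if abs(n[2])>.15: continue
    k=abs((q-a[0])@n)<.002
    if k.sum()>best: best=k.sum();kk=k
f=q[kk];c=f.mean(0);n=np.linalg.svd(f-c)[2][2];n*=np.sign(n[0])
print("face",best,len(q),c.round(4),n.round(3),"yaw",np.arctan2(n[1],n[0]).round(3))
yaw=np.arctan2(n[1],n[0]);X=np.array([np.cos(yaw),np.sin(yaw),0]);Y=np.array([-X[1],X[0],0])
g=W[ok&(W[...,2]>.118)&(W[...,2]<.16)]
print("grip y range",np.percentile((g-c)@Y,[3,97]).round(4),"x",np.percentile((g-c)@X,[3,97]).round(4))
s=W[ok&(W[...,2]>.006)&(W[...,2]<.018)]
print("sole y",np.percentile((s-c)@Y,[2,98]).round(4),"x",np.percentile((s-c)@X,[2,98]).round(4))
d=f;print("dial y",np.percentile((d-c)@Y,[1,99]).round(4))
zt=np.load("pics/top0.npz");T=cloud("top",zt["d"])
okt=(T[...,0]>.53)&(T[...,0]<.6)&(T[...,1]>.27)&(T[...,1]<.39)
g=T[okt&(T[...,2]>.13)];print("top grip mean",g.mean(0).round(4),len(g),"rel",((g-c)@X).mean().round(4),((g-c)@Y).mean().round(4))
for w,n in((T,"top"),(W,"scene")):
    k=w[(w[...,0]>.53)&(w[...,0]<.61)&(w[...,1]>-.24)&(w[...,1]<-.17)&(w[...,2]>.07)&(w[...,2]<.1)]
    cc=k.mean(0);e=np.linalg.svd((k-cc)[:,:2])[2][0];print(n,"knob",cc.round(4),(np.arctan2(e[1],e[0])%np.pi).round(3),k[:,2].max())
# saddle top yaw
m=((T[...,2]>.03)&(T[...,2]<.06)&(T[...,0]>.48)&(T[...,0]<.68)&(T[...,1]>-.26)&(T[...,1]<.15))
m=cv2.morphologyEx(m.astype(np.uint8),cv2.MORPH_OPEN,np.ones((3,3)))>0
s=T[m];ys=np.arange(-.17,.08,.01);
for fn in (np.min,np.max):
    xs=[fn(s[abs(s[:,1]-y)<.005][:,0]) for y in ys];print("edge",np.polyfit(ys,xs,1).round(4))
p=z["p"];C=c-X*.010;C[2]=.003
C=np.array([*(c-X*.010)[:2],.003]);Rg=np.stack([X,Y,[0,0,1]],1)
print("C",C,mark("scene",p,C,Rg))
E
```

```text
face 904 1146 [0.5784 0.3329 0.0673] [ 1.    -0.022  0.004] yaw -0.022
grip y range [-0.0146  0.0136] x [-0.0149 -0.0011]
sole y [-0.046   0.0448] x [-0.0178  0.0041]
dial y [-0.0432  0.0415]
top grip mean [0.5679 0.3285 0.1445] 64 rel -0.0105 -0.0047
top knob [ 0.5703 -0.2033  0.0874] 2.994 0.09434104732278081
scene knob [ 0.5736 -0.1996  0.0811] 2.936 0.09027450787863645Traceback (most recent call last):
  File "<stdin>", line 30, in <module>
    return _wrapreduction(a, np.minimum, 'min', axis, None, out,
                          keepdims=keepdims, initial=initial, where=where)
    return ufunc.reduce(obj, axis, dtype, out, **passkwargs)
           ~~~~~~~~~~~~^^^^^^^^^^^^^^^^^^^^^^^^^^^^^^^^^^^^^
ValueError: zero-size array to reduction operation minimum which has no identity
```

```bash
python3 - <<'E'
from h import *
zt=np.load("pics/top0.npz");T=cloud("top",zt["d"])
for z0,z1,y0,y1 in((.03,.055,-.16,.06),(.07,.08,-.1,.02)):
    ys=np.arange(y0,y1,.01)
    for fn in ((2),(98)):
        o=[]
        for y in ys:
            s=T[(abs(T[...,1]-y)<.005)&(T[...,2]>z0)&(T[...,2]<z1)&(abs(T[...,0]-.582)<.1)]
            if len(s)>5:o.append((y,np.percentile(s[:,0],fn)))
        o=np.array(o);k=np.polyfit(o[:,0],o[:,1],1);r=abs(o[:,1]-np.polyval(k,o[:,0]));o=o[r<=np.median(r)*1.5];print("edge",len(o),np.polyfit(o[:,0],o[:,1],1).round(4))
for c,w in(("top",T),("scene",cloud("scene",np.load("pics/scene0.npz")["d"]))):
    b=w[(abs(w[...,0]-.582)<.03)&(abs(w[...,1]+.045)<.03)&(w[...,2]>.094)&(w[...,2]<.115)];print(c,"boss",len(b),b.mean(0).round(4),b.min(0).round(4),b.max(0).round(4))
X=np.array([np.cos(-.022),np.sin(-.022),0]);Y=np.array([-X[1],X[0],0]);Rg=np.stack([X,Y,[0,0,1]],1)
print(mark("scene",np.load("pics/scene0.npz")["p"],np.array([.568,.332,.003]),Rg))
for th in (1.40,):
    for th0 in(th,th+np.pi):
        print([None if (q:=solver.inverse_kinematics([.571,-.208 ,z],down(th0+d))) is None else q.round(2).tolist() for z,d in((.12,0),(.064,0),(.064,-.75),(.064,-1.5))])
for yg in (-.022,-.022+np.pi):
    q=solver.inverse_kinematics([.568,.332,.12],down(yg));print("gauge",None if q is None else q.round(2))
E
```

```text
edge 17 [0.0915 0.5145]
edge 17 [0.0841 0.663 ]
edge 8 [0.2771 0.5532]
edge 8 [-0.1491  0.6197]
top boss 99 [ 0.5847 -0.045   0.1018] [ 0.5689 -0.0588  0.0942] [ 0.6002 -0.031   0.1118]
scene boss 95 [ 0.5882 -0.039   0.1004] [ 0.5688 -0.057   0.0941] [ 0.6025 -0.0258  0.1063]
((np.float64(450.52163604030824), np.float64(274.51215174866627)), (np.float64(451.8143854284781), np.float64(272.9574932492044)), array([-0.    , -0.0016, -0.0421]), np.float64(0.03806753960804141), np.int64(12))
[[-0.11, 0.55, 0.54, 1.81, -0.35, 0.88, 2.0], [-0.01, 0.61, 0.41, 1.84, -0.34, 0.77, 1.98], [-0.18, 0.66, 0.64, 1.85, -0.53, 0.81, 1.39], [-0.2, 0.67, 0.68, 1.85, -0.57, 0.82, 0.67]]
[[-0.37, 0.68, 0.95, 1.83, -0.66, 0.98, -0.88], [-0.26, 0.7, 0.76, 1.85, -0.64, 0.85, -0.91], [-0.53, 1.09, 1.33, 1.87, -1.15, 1.23, -1.29], [-0.53, 1.09, 1.33, 1.87, -1.15, 1.23, -2.04]]
gauge [-0.79  0.59  0.3   1.67 -0.21  0.91 -0.44]
gauge [-0.35  0.61 -0.32  1.64  0.22  0.93  2.37]
```

```bash
python3 - <<'E'
from h import *
def st(n):
    s=env.sense();print(n,round(s["t"],2),s["ee_pos"].round(4),s["wrist_force"].round(1),s["moment"].round(2),round(s["gripper_width"],4),s["joint_positions"][6].round(2))
off=np.array([-.088,-1,0])*.005
k=np.array([.571,-.2025,0])
env.movel(env.sense()["ee_pos"]+[0,0,.12],rate=.3);st("up")
env.reach(k+off+[0,0,.25],down(1.40));st("over")
env.movel(k+off+[0,0,.1],rate=.2)
p,d=viewer.read_camera("scene");cv2.imwrite("pics/k.png",p[100:300,200:400,::-1].repeat(3,0).repeat(3,1));st("low")
for c in("scene","top"):
    if c=="top":viewer.read_camera(c)
    print([(np.round(r["at"],4),r["score"]) for r in tip_of(c,"clamp_knob_grip")])
E
```

```text
up 1.55 [0.2685 0.592  0.3355] [-0.6  0.4 -0.6] [ 0.01 -0.04  0.01] 0.0917 -0.05
over 4.57 [ 0.571  -0.2066  0.2499] [ 0.3 -0.   0.4] [-0.04 -0.05  0.02] 0.092 2.03
low 5.52 [ 0.5715 -0.208   0.1014] [-0.5  0.4 -0.4] [ 0.01 -0.01  0.02] 0.0918 2.15
[(array([ 0.5682, -0.2025,  0.0785]), 0.48)]
[(array([ 7.057e-01,  3.441e-01, -1.000e-04]), 0.54)]
```

View pics/k.png

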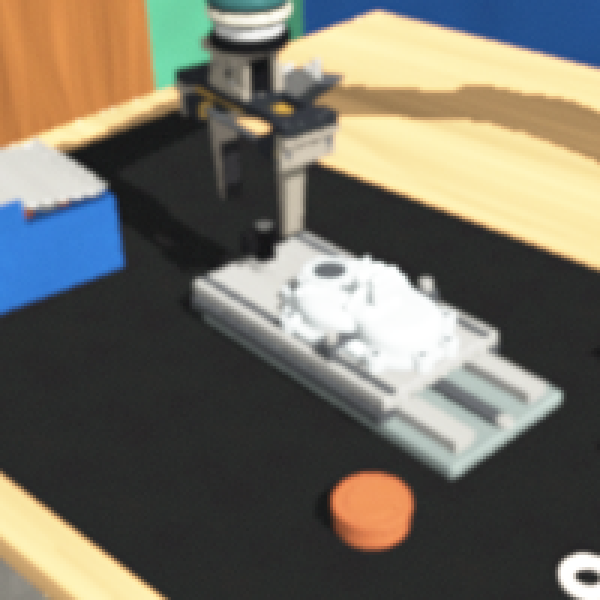

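The fingers straddle the knob (crop (262,240)), clear of the cover. Descending to grip and turn in steps.

```bash
cat > turn.py <<'E'
from h import *
def st(n):
    s=env.sense();print(n,round(s["t"],2),s["ee_pos"].round(4),s["wrist_force"].round(1),s["moment"].round(2),round(s["gripper_width"],4),s["joint_positions"][6].round(2));return s
off=np.array([-.088,-1,0])*.005
k=np.array([.571,-.2025,.064])
env.movel(k+off,rate=.08);st("down")
effector.grasp(40);st("grip")
pos=env.sense()["ee_pos"];env.movel(pos-off*1.0,rate=.05);s=st("back")
pos=k.copy()
for a in np.linspace(0,-1.36,7)[1:]:
    env.movel(pos,down(1.40+a),rate=.1);s=st(f"{a:.2f}")
    f=s["wrist_force"]
    if np.linalg.norm(f[:2])>25: pos[:2]+=np.clip(f[:2]/np.linalg.norm(f[:2]),-1,1)*.0012;print("shift",pos)
    if np.linalg.norm(f)>70: print("STOP");break
E
python3 turn.py
```

```text
down 6.27 [ 0.5703 -0.2078  0.0636] [-0.1  0.5 -0. ] [ 0.01 -0.06  0.01] 0.0919 2.18
grip 7.43 [ 0.5708 -0.2069  0.064 ] [ 1.3  1.4 -0.2] [ 0.4  -0.16  0.11] 0.0127 2.18
back 7.69 [ 0.5713 -0.2016  0.064 ] [-0. -0.  1.] [ 0.2  -0.1   0.08] 0.0129 2.17
-0.23 8.07 [ 0.5712 -0.2019  0.064 ] [ 1.   2.7 -0.1] [ 0.48 -0.17 -0.14] 0.013 1.99
-0.45 8.44 [ 0.5711 -0.2022  0.064 ] [ 0.5  1.7 -0.1] [ 0.42 -0.26 -0.14] 0.0127 1.8
-0.68 8.82 [ 0.571  -0.2024  0.064 ] [0.1 1.7 0.6] [ 0.35 -0.14 -0.07] 0.0127 1.61
-0.91 9.19 [ 0.5708 -0.2026  0.064 ] [0.  2.4 1.4] [ 0.35  0.02 -0.07] 0.0131 1.42
-1.13 9.57 [ 0.5707 -0.2026  0.064 ] [-1.1  2.3  1.9] [ 0.29  0.25 -0.02] 0.0126 1.23
-1.36 9.94 [ 0.5706 -0.2026  0.064 ] [-1.4  1.3  3.5] [0.3  0.55 0.05] 0.0129 1.04
```

```bash
python3 - <<'E'
from h import *
pos=np.array([.571,-.2025,.064])
for a in(-1.42,-1.48,-1.54):
    env.movel(pos,down(1.40+a),rate=.1);s=env.sense();R=s["tcp_rot"];print(a,s["t"],s["moment"].round(3),s["wrist_force"].round(1),"jaw",np.arctan2(R[1,2],R[0,2]).round(3),s["gripper_width"])
    if abs(s["moment"][2])>.9:break
p,d=viewer.read_camera("top");cv2.imwrite("pics/t2.png",p[150:250,230:430,::-1].repeat(4,0).repeat(4,1))
E
```

```text
-1.42 10.1917 [0.316 0.726 0.058] [-2.1  1.1  4.4] jaw -0.017 0.012606550657435319
-1.48 10.4417 [0.216 1.011 0.853] [-4.5  0.7  4.7] jaw -0.075 0.013299082130087203
-1.54 10.6917 [0.186 1.159 1.159] [-4.7  1.   5.5] jaw -0.135 0.013298739004701998
```

The moment jumped at jaw angle ≈ -0.05, so the knob is on its stop at about 1.5 rad. Now release and go for the gauge. I'll grip it high so the body clears the big gauge.

```bash
python3 - <<'E'
from h import *
def st(n):
    s=env.sense();print(n,round(s["t"],2),s["ee_pos"].round(4),s["wrist_force"].round(1),s["moment"].round(2),round(s["gripper_width"],4),s["joint_positions"].round(2))
effector.release()
env.movel(env.sense()["ee_pos"]*[1,1,0]+[0,0,.3],rate=.3);st("up")
p,d=viewer.read_camera("scene");print([(np.round(r["at"],4),r["score"]) for r in tip_of("scene","clamp_knob_grip")+tip_of("scene","boss_top")])
g=np.array([.571,.331,0])
env.reach(g+[0,0,.3],down(-.022));st("over")
env.movel(g+[0,0,.165],rate=.2);st("low")
p,d=viewer.read_camera("scene");cv2.imwrite("pics/g.png",cv2.resize(p[130:300,370:570,::-1],(800,600),interpolation=cv2.INTER_CUBIC)[:, :])
a=cv2.resize(p[165:255,250:345,::-1],(400,400),interpolation=cv2.INTER_CUBIC)
t,_=viewer.read_camera("top");b=cv2.resize(t[180:240,330:395,::-1],(400,400),interpolation=cv2.INTER_CUBIC)
cv2.imwrite("pics/k2.png",np.hstack([a,b]))
E
```

```text
up 12.88 [ 0.5704 -0.2018  0.2985] [-0.  -0.1 -1.1] [-0.07  0.08  0.05] 0.0919 [-0.59  0.61  1.32  1.67 -0.61  1.35  0.69]
[(array([ 0.5666, -0.199 ,  0.0771]), 0.6), (array([ 0.5815, -0.0388,  0.1065]), 0.69)]
over 14.96 [0.5717 0.3292 0.3004] [-1.1 -0.2 -0.1] [-0.02  0.08 -0.04] 0.0919 [-1.36  0.74  1.32  1.53 -0.72  1.43 -0.02]
low 15.78 [0.5719 0.3307 0.1663] [ 0.7 -0.4 -0.1] [-0.13  0.06  0.05] 0.0918 [-1.32  0.85  1.21  1.67 -0.84  1.23  0.06]
```

View pics/g.png

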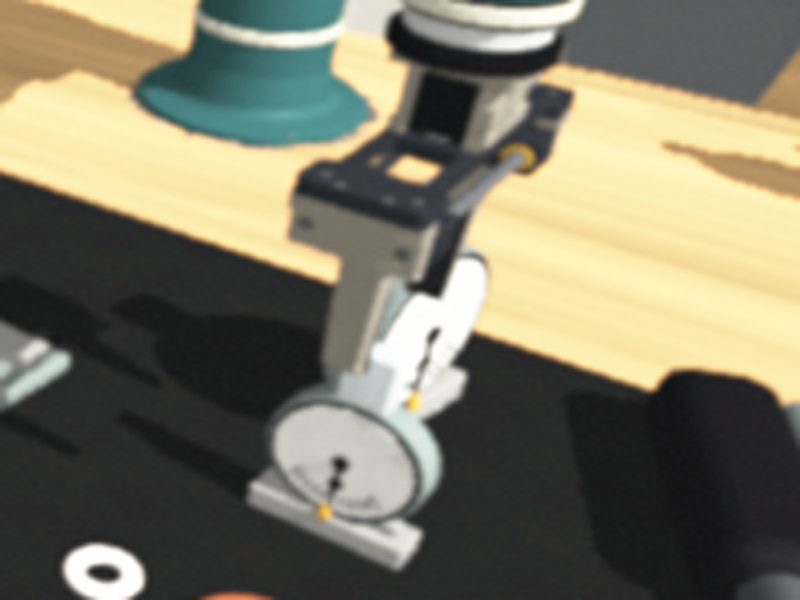

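View pics/k2.png

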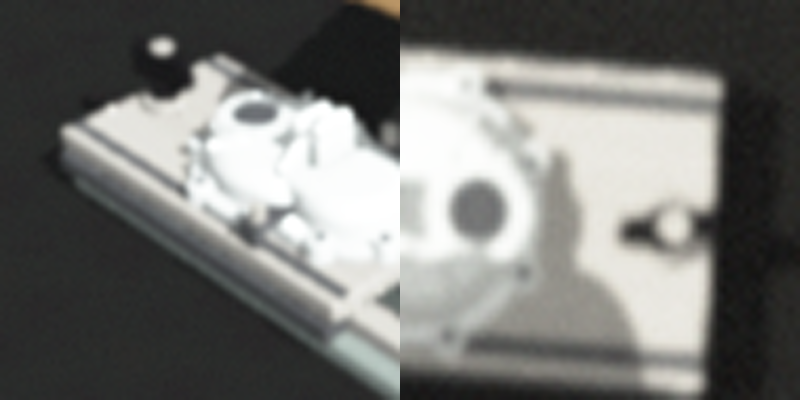

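The knob wing now runs along y in the top crop (660,230), a turn of about 90°. The fingers straddle the small gauge's grip at (365,370). Grasp, lift and present the dial to the camera.

```bash
cat >> h.py <<'E'
def st(n):
    s=env.sense();print(n,round(s["t"],2),s["ee_pos"].round(4),s["wrist_force"].round(1),s["moment"].round(2),round(s["gripper_width"],4),s["joint_positions"].round(2));return s
def rolled(th,a):  # gauge frame yaw th rolled a about own x ; tool frame with z = +gauge x, y = -gauge z
    c,s=np.cos(th),np.sin(th);Rz=np.array([[c,-s,0],[s,c,0],[0,0,1]])
    Rg=Rz@cv2.Rodrigues(np.array([a,0.,0]))[0]
    y=-Rg[:,2];z=Rg[:,0];return np.stack([np.cross(y,z),y,z],1),Rg
H=.119+.0  # TCP above sole along gauge z
def dialview(c,p,C,Rg,s=8,w=52):
    """rectified view of the dial, s px/mm, +y right, z up; C gauge origin"""
    q=[];
    for y,z in((-w,w),(w,w),(w,-w),(-w,-w)): q.append(C+Rg@np.array([.010,y/1000,.062+z/1000]))
    M=cv2.getPerspectiveTransform(proj(c,np.array(q)).astype(np.float32),np.float32([[0,0],[2*w*s,0],[2*w*s,2*w*s],[0,2*w*s]]))
    return cv2.warpPerspective(p,M,(2*w*s,2*w*s),flags=cv2.INTER_CUBIC)
E
python3 - <<'E'
from h import *
env.movel([.571,.331,.122],rate=.1);st("at")
effector.grasp(45);st("grip")
env.movel(env.sense()["ee_pos"]+[0,0,.2],rate=.15);st("lift")
env.pause(.2)
for xy in((.8,.25),(.78,.2),(.72,.2)):
    v=np.array([*xy,.42]);th=np.arctan2(.504-v[1],1.232-v[0])*.8
    q=solver.inverse_kinematics(v,down(th))
    print(xy,None if q is None else q.round(2))
    if q is not None:
        try: env.reach(v,down(th))
        except env.PlanningError as e: print(e);continue
        break
env.pause(1);s=st("view")
p,d=viewer.read_camera("scene");np.savez("pics/v.npz",p=p,d=d,pos=s["ee_pos"],R=s["tcp_rot"])
R=s["tcp_rot"];Rg=np.stack([R[:,2],-np.cross(R[:,1]*-1,R[:,2])*-1,-R[:,1]],1);Rg[:,1]=np.cross(Rg[:,2],Rg[:,0])
C=s["ee_pos"]-Rg[:,2]*H
im=dialview("scene",p,C,Rg,5);cv2.imwrite("pics/dial.png",im[:,:,::-1])
E
```

```text
at 16.47 [0.571  0.3307 0.1216] [ 0.6  0.1 -0.4] [-0.12  0.08 -0.04] 0.0916 [-1.3   0.9   1.16  1.7  -0.89  1.17  0.09]
grip 17.61 [0.5709 0.331  0.1219] [-0.1  0.3 -1.3] [-0.11  0.07  0.02] 0.0156 [-1.3   0.9   1.16  1.7  -0.89  1.17  0.09]
lift 19.09 [0.5705 0.331  0.3208] [-0.3  0.9 -4.5] [-0.05  0.04  0.03] 0.0157 [-1.36  0.72  1.34  1.5  -0.7   1.47 -0.03]
(0.8, 0.25) [-0.63  0.89  0.99  0.65 -0.73  1.81  0.34]
view 21.32 [0.8    0.2499 0.42  ] [ 0.3 -0.4 -4.2] [-0.09  0.04 -0.03] 0.0156 [-0.63  0.89  0.99  0.65 -0.73  1.81  0.34]
```

View pics/dial.png

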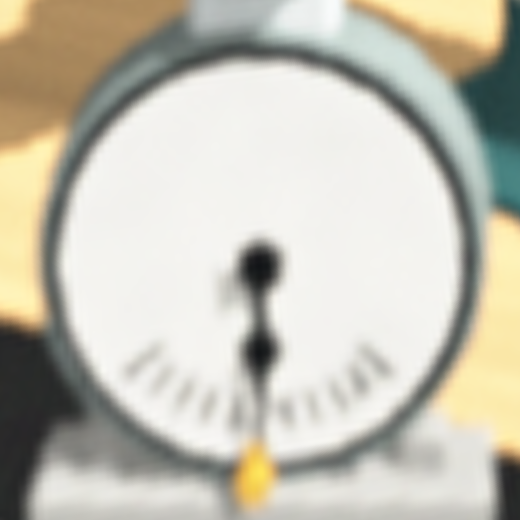

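The rectified dial shows the hub at (261,265), the pointer hanging nearly straight down, and the brass tab head at (256,475). The mark is therefore only slightly positive. I'll measure it at sub-pixel level.

```bash
cat >> h.py <<'E'
def readdial(p,C,Rg,c="scene",s=8,w=52,dbg=False):
    im=dialview(c,p,C,Rg,s,w).astype(np.float32)
    hsv=cv2.cvtColor(im.clip(0,255).astype(np.uint8),cv2.COLOR_RGB2HSV)
    v,u=np.mgrid[:2*w*s,:2*w*s];y=u/s-w;z=w-v/s
    g=im.max(2);dark=np.clip(150-g,0,None)
    hub=dark*(np.hypot(y,z)<7)
    hc=np.array([(hub*y).sum(),(hub*z).sum()])/hub.sum()
    Y=y-hc[0];Z=z-hc[1];r=np.hypot(Y,Z)
    ph=np.arctan2(-Y,-Z)
    m=(dark*((r>13)&(r<22)&(abs(ph)<.6)))   # counterweight
    cw=np.array([(m*Y).sum(),(m*Z).sum()])/m.sum()
    br=((hsv[...,0]>12)&(hsv[...,0]<32)&(hsv[...,1]>100)&(r>34)&(r<50)&(abs(ph)<.6))*hsv[...,1].astype(float)
    mk=np.array([(br*Y).sum(),(br*Z).sum()])/br.sum()
    return hc.round(2),cw.round(2),mk.round(2),np.arctan2(-cw[0],-cw[1]),np.arctan2(-mk[0],-mk[1])
def gframe(s):
    R=s["tcp_rot"];Z=-R[:,1];X=R[:,2];Rg=np.stack([X,np.cross(Z,X),Z],1);return Rg,s["ee_pos"]-Z*H
E
python3 - <<'E'
from h import *
s=env.sense();Rg,C=gframe(s);p=np.load("pics/v.npz")["p"]
print(readdial(p,C,Rg))
th=np.arctan2(Rg[1,0],Rg[0,0])
for a in(.15,-.1):
    R,_=rolled(th,a)
    try: env.movel(s["ee_pos"],R,rate=.1)
    except env.PlanningError as e: print(a,e);continue
    env.pause(1.0);s2=env.sense();Rg2,C2=gframe(s2);p,_=viewer.read_camera("scene")
    print(a,s2["t"],readdial(p,C2,Rg2))
bs=[.584,-.044,.106]
for a in(0,.05,.1):
    for yaw in (-.088,-.088+np.pi):
        R,G=rolled(yaw,a);q=solver.inverse_kinematics(np.array(bs)+G[:,2]*H,R);print(a,yaw,None if q is None else q.round(2))
E
```

```text
(array([-0.35, -1.83]), array([  0.18, -16.9 ]), array([ -1.08, -41.35]), np.float64(-0.010588352739629393), np.float64(0.02614216565298022))
0.15 22.7333 (array([-0.71, -1.69]), array([ -2.35, -16.74]), array([ -0.8 , -41.83]), np.float64(0.13930824572811715), np.float64(0.019137920106314342))
-0.1 24.1833 (array([-0.08, -1.74]), array([  1.81, -16.9 ]), array([ -0.79, -41.65]), np.float64(-0.10679198554205077), np.float64(0.019012855177883592))
0 -0.088 [-0.76  0.52  1.06  1.8  -0.5   1.12  0.39]
0 3.053592653589793 [ 0.88  0.76 -1.32  1.7   0.77  1.3   2.46]
0.05 -0.088 [-0.7   0.51  1.04  1.8  -0.54  1.14  0.44]
0.05 3.053592653589793 [ 0.84  0.76 -1.32  1.7   0.81  1.34  2.41]
0.1 -0.088 [-0.65  0.5   1.02  1.8  -0.58  1.15  0.49]
0.1 3.053592653589793 [ 0.72  0.62 -1.1   1.7   0.68  1.25  2.48]
```

```bash
python3 - <<'E'
from h import *
yaw=-.088;R,G=rolled(yaw,.028)
b=np.array([.583,-.043,0])+np.array([.088,1,0])*.004
tz=lambda z:np.array([*b[:2],z])+G[:,2]*H   # sole middle height z
env.reach(tz(.19),R);env.movel(tz(.122),rate=.1);env.pause(.3)
f0=np.mean([ (env.pause(.03),env.sense()["wrist_force"])[1] for _ in range(8)],0);st("above");print(f0)
z=.122
while z>.095:
    z-=.001;env.movel(tz(z),rate=.02)
    f=np.mean([(env.pause(.02),env.sense()["wrist_force"])[1] for _ in range(3)],0)
    if f[2]-f0[2]>1.5: print(round(z,4),(f-f0).round(1))
    if f[2]-f0[2]>5: break
env.pause(.8);s=st("contact")
Rg,C=gframe(s);print("C",C.round(4),"roll",Rg[2,1].round(4))
p,d=viewer.read_camera("scene");np.savez("pics/f.npz",p=p,d=d);print(readdial(p,C,Rg))
for n in("gauge","boss_top","pointer_tip","mark_tip"): print(n,[(np.round(r["at"],4).tolist(),round(r["score"],2)) for r in tip_of("scene",n)][:2])
im=dialview("scene",p,C,Rg,5)[:,:,::-1]
u,v=proj("scene",C).astype(int)
a=cv2.resize(p[v-55:v+35,u-27:u+28,::-1],(318,520),interpolation=cv2.INTER_CUBIC);cv2.imwrite("pics/f.png",np.hstack([a,im[:, :480]]))
E
```

```text
above 27.06 [ 0.5831 -0.0423  0.241 ] [-0.2 -0.5 -3.9] [-0.17  0.11 -0.03] 0.0156 [-0.75  0.49  1.07  1.79 -0.5   1.15  0.39]
[ 0.12166801  0.33598884 -4.24832735]
0.105 [-1.4 -0.6  5.1]
contact 32.96 [ 0.5833 -0.0425  0.2244] [-0.6 -0.   5.1] [-0.07  0.52  0.03] 0.0153 [-0.74  0.51  1.05  1.81 -0.52  1.13  0.41]
C [ 0.5837 -0.0392  0.1054] roll 0.0281
(array([-0.81, -1.69]), array([ -0.67, -17.27]), array([ -1.35, -41.83]), np.float64(0.039032250637696664), np.float64(0.0321977567198552))
gauge [([0.5809, -0.0404, 0.1045], 0.66), ([0.4455, 0.3107, 0.0022], 0.55)]
boss_top [([0.5827, -0.0414, 0.105], 0.61)]
pointer_tip [([0.4451, 0.3281, 0.0392], 0.52), ([0.5983, -0.0434, 0.1303], 0.38)]
mark_tip [([0.5652, -0.201, 0.0774], 0.53)]
```

View pics/f.png

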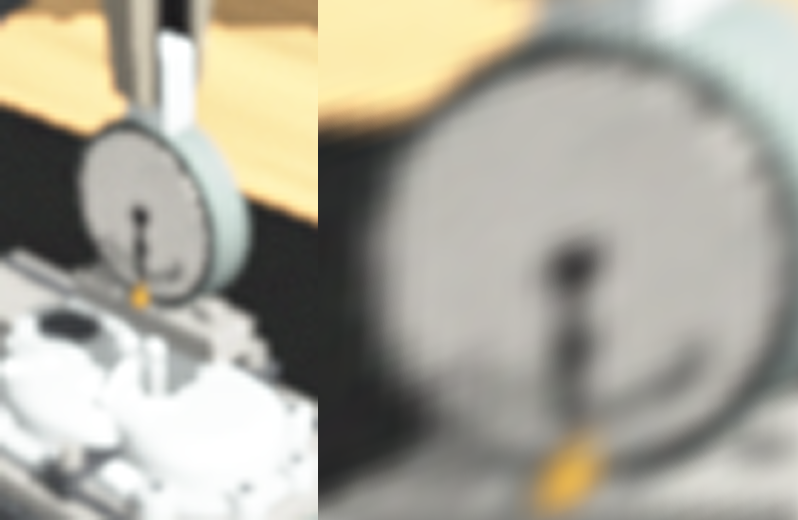

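The final crop shows the gauge standing on the boss with the pointer tip ending at the brass tab (140,297). The measurements agree with this, so I'm handing in.

```bash
python3 - <<'E'
from h import *
s=st("pre");workorder.finish_job();st("post")
E
```

```text
pre 33.21 [ 0.5833 -0.0425  0.2244] [-1.3 -0.2  6.4] [-0.03  0.48  0.  ] 0.0154 [-0.74  0.51  1.05  1.81 -0.52  1.13  0.41]
the job is handed in; nothing more can be done
the job is handed in; nothing more can be done
```

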